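# Free the seized hinge pin of a bar bender

### The arm

A 6-joint arm with a two-finger parallel gripper is mounted at the origin on the work surface. World frame = base frame: x ahead of the robot, y to its left, z up, the work surface at z = 0. Lengths are in mm, angles in degrees, forces in N, time in s.
With the tool pointing down it reaches from about 350 to 850 mm from the base axis. Payload 8.1 kg.
Tool frame: the origin (TCP) lies at the very end of the fingers, on their centre line; the grasp point (between the pads) lies 19 mm behind it; z points along the fingers, y is the direction in which the jaws open and shut (so a half turn about z gives the same grasp; the last joint's range is limited). The gripper opens to 85 mm and grips with 20 to 120 N. Pads are 22 mm wide; open, the fingers measure 114 mm over their backs; the gripper's body (76 mm by 85 mm) begins 54 mm behind the grasp point. The pads swing forward as they close: fully open they stand 13 mm farther back than shut.
Start: joints at [-70.611, 7.471, 85.268, -0, 87.261, -4.893], TCP at [246.756, -546.916, 231.292] pointing down, gripper open.
Joint ranges: [-169.43, 169.43], [-51.17, 129.36], [1.28, 143.12], [-76.62, 256.62], [0, 156.53], [-152.29, 152.29]. Speed limits (degrees/s): [136.94, 136.94, 159.86, 180, 180, 180].

### API

Orientations are given as [roll, pitch, yaw] about the fixed x, y, z axes, in that order (R = Rz(yaw) Ry(pitch) Rx(roll)).
In Python, from bench import r gives the robot as it stands.
- The arm moves only by the shell command python3 -m crank 'ROWS' [OPENING] [FORCE]. ROWS is JSON, a list that holds one entry, the list of rows, each a list of 6 numbers: the shift along the tool's x, y, z in m, then the turn, a rotation vector about the tool's x, y, z in rad. A call has 1 to 10 rows; each row is the pose to reach, as a shift and turn from the pose measured when the call began, along the tool's axes at that moment; what a row does not reach only later rows make up. A row lasts 1/8 s, in which the tool goes at most 62.5 mm and 10.7 degrees, less where a joint would pass 70% of its speed; a pose out of reach is approached as far as the arm can. A call with a gripper value outside its range is refused whole. OPENING is the closure, from 0 (fully open) to 1 (shut), set as the call begins (- or left out, the last holds). The fingers move at their own pace and stop on an object; FORCE is the grip in N (left out, the last holds). Time passes only in rows, so rows that repeat a pose let the fingers close. It gives the time, the measured TCP pose, the force and the opening at its end, in the units of the state.
- r.sense(): the state, without advancing time (a new reading comes with each control period).
- r.snapshot(name): name is "scene" or "top" or "wrist"; returns (picture, depth): 480x640x3 uint8, blue, green, red; 480x640 float32, mm along the optical axis (not along the pixel's ray), 0 where there is no reading.
- r.get_calibration(name): a dict with "mtx" (3x3 intrinsics, pixels), "cam_to_world" (4x4, takes a point from camera to world coordinates). Camera axes: x right, y down, z forward; pixel columns grow to the right and rows downward; lengths in mm; the calibration is good to about 2 mm. A picture is of the moment at which its call begins: read the wrist's pose just before it. get_calibration takes no time and is no camera call; for the wrist camera it gives the pose at the moment of the call.
- r.hand_in(): hands the job in, once; it reports no verdict.
Trained networks look in the newest picture that a camera, given by its name, has taken for a name from the list of things; names that differ only in an ending like _2 or _b are one class to them, and where a whole thing is asked for, a point or a joint stands for the part that bears it (a point fixed in the world has none). Each returns a list of dicts, best first, with "conf" (0 to 1); they miss things now and then, are a little off and sometimes report something else, mostly with a low value. They report only what shows in the picture. A call takes as long as a camera call. They do not tell look-alikes from the thing itself.
- r.look_for(thing, camera): "extent" ([left, top, right, bottom] in pixels, round what is visible of it).
- r.landmark_of(thing, camera): "pixel" ([column, row] in pixels: a listed point, or the origin of a listed thing).
The state is a dict: "time": time; "joint_pos": joint angles; "qd": joint speeds; "joint_efforts": joint torques, N m; "tool_pos": TCP position; "tcp_rot": TCP orientation; "ft_force": force on the tool from outside, world axes, zero at the start; "wrist_torque": the same for the moment, N m; "finger_gap": finger opening in mm.
Only numpy, scipy, OpenCV 4.12 (cv2) and the standard library are available. Lean on these libraries where they do the work, as an engineer would, in place of code of your own. Each camera call takes 0.05 s, during which the arm holds its last target.

### The job

The T-handled hinge pin of the bar bender has seized in its block. Pull up on it while twisting it back and forth until it works free, then hang it upright from the pin rack, its handle lying across both rails, and let go. Leave the hammer, spanner and chisel where they lie.

Things in the scene. Friction and masses are not known exactly. Their poses are not given: they have to be found in the camera images.
- pin: Dark steel T-handled hinge pin, about 0.5 kg, 114 mm tall, upright. Origin: centre of the foot's underside, z up the shaft (16 mm diameter). A 43 mm collar, 6 mm thick, has its underside 62 mm above the origin. At the start the pin stands fully down in the block, its foot 10 mm above the work surface, its y within 0.12 rad of the block's y.
- pin_handle (a point): Centre of the pin's handle, 105 mm above the pin's origin: a square bar 18 x 18 mm, 120 mm long along the pin's y. Grip it at mid length across its 18 mm width (along the pin's x).
- pin_key (a point): Centre of the cross key near the pin's foot, 8 mm above the pin's origin: 34 mm long along the pin's x, 15 mm wide, 8 mm high, sticking out 9 mm each side of the shaft. Three hidden ridges of scale in the bore catch it: a straight pull stops dead. Twisted to the right angle it passes; it then rises to the next ridge, and drops back onto the ridge below if let go.
- block: The bar bender, fixed: grey steel block 84 x 84 mm, top 72 mm above the work surface, with an upright bore, on a dark base plate 250 x 110 x 10 mm (70 mm behind to 180 mm ahead of the bore). Origin: on the bore's axis at the work surface, z up. Along +x a flat arm runs to a round former (40 mm diameter, 62 mm high, 145 mm from the bore).
- block_mouth (a point): Centre of the bore's mouth (38 mm wide), 72 mm above the block's origin. The pin lifts about 4 mm to the first ridge, then about 18 mm to each next (+-1.5 mm), and is out at 62 mm. Turned off the block's x, the key passes ridges 1 and 3 at 0.4 to 1.1 rad counterclockwise seen from above, ridge 2 at 0.4 to 1.1 clockwise. Each exact angle is drawn anew, unseen, to be felt, good to +-0.1 rad.
- rack: Pin rack, fixed: dark wood base 200 x 130 mm and two level square steel rails, 14 x 14 mm, 200 mm long along the rack's x, on posts at their ends (x = +-93 mm). Rails centred at y = +-35 mm (56 mm clear between them). Origin: centre of the base's underside, on the work surface, z up.
- rack_top (a point): Midway between the rails, level with their tops, 135 mm above the rack's origin. A pin hung here with its handle across the rails (along the rack's y) has its own origin 39 mm above the rack's origin and its handle's centre 9 mm above this point.
- hammer: Bystander: hammer lying on the bench, to be left alone. Its own x runs along the handle towards the head.
- spanner: Bystander: steel spanner lying on the bench, to be left alone. Its own x runs along its length.
- chisel: Bystander: square steel cold chisel about 155 mm long lying on the bench, to be left alone. Its own x runs along its length.
There are look-alikes about, which are no part of the job. What is shaped like the pin but white or yellow is not meant.

How it is judged:
By the outcome, as a careful person would: the job done as asked, in the order asked, and still so for the second after the job is handed in, with the robot touching nothing.
It also fails if it takes over 72 s, if anything falls off the work surface, if the arm or the gripper's body presses on something with over 40 N, if the wrist force passes 120 N, or if a joint passes its speed limit or range.

## Working session

There is one attempt and no reset: what is moved stays moved. The work goes in short steps, Python scripts to look and compute and a shell command to move; the robot and the scene stay as the last step left them, time stands still between calls to the robot, and variables do not carry over. Pictures are saved under pics/ and viewed, and the job is handed in when it is done.

```bash
ls; mkdir -p pics
cat > h.py <<'E'
import numpy as np, cv2
from bench import r
from scipy.spatial.transform import Rotation as R
def px2w(cam,depth,u,v,d=None):
    c=r.get_calibration(cam);K=np.array(c["mtx"]);T=np.array(c["cam_to_world"])
    if d is None:
        p=depth[max(0,int(v)-1):int(v)+2,max(0,int(u)-1):int(u)+2];p=p[p>0];d=np.median(p) if len(p) else np.nan
    p=np.array([(u-K[0,2])/K[0,0]*d,(v-K[1,2])/K[1,1]*d,d,1]);return (T@p)[:3]
def atz(cam,u,v,z):
    c=r.get_calibration(cam);K=np.array(c["mtx"]);T=np.array(c["cam_to_world"])
    ray=T[:3,:3]@np.array([(u-K[0,2])/K[0,0],(v-K[1,2])/K[1,1],1]);o=T[:3,3]
    return o+ray*(z-o[2])/ray[2]
E
python3 - <<'E'
from h import *
print(r.sense())
for c in("scene","top"):
    im,d=r.snapshot(c);cv2.imwrite(f"pics/{c}0.png",im);np.save(f"pics/{c}0.npy",d)
    for t in("pin","block","rack","hammer"):
        print(c,t,[(x["extent"],round(x["conf"],2)) for x in r.look_for(t,c)])
    for t in("pin_handle","block_mouth","rack_top","rack","block"):
        print(c,t,[(np.round(x["pixel"]),round(x["conf"],2),np.round(px2w(c,d,*x["pixel"]))) for x in r.landmark_of(t,c)])
E
```

```text
pics
{'time': 0.0, 'joint_pos': array([-7.06101017e+01,  7.51711317e+00,  8.53295056e+01, -8.96101850e-04,
        8.72609826e+01, -4.89130271e+00]), 'qd': array([ 0.00120341, -0.04650037, -0.08920202,  0.0179145 , -0.00099548,
       -0.01140569]), 'joint_efforts': array([ 2.28757635e-03, -5.69401431e+01, -5.00552416e+01, -4.71076405e-06,
        1.48683088e-02, -6.76920877e-06]), 'tool_pos': array([ 246.57763911, -546.38728108,  230.22135633]), 'tcp_rot': array([-1.79892714e+02, -8.28295404e-03,  2.42812369e+01]), 'ft_force': array([-0.6139156 , -0.53579913,  1.10461614]), 'wrist_torque': array([-0.00453444, -0.02840561,  0.00812021]), 'finger_gap': 85.44143922809725}
scene pin [([311.3, 230.8, 345.9, 273.2], 0.95), ([496.4, 239.7, 545.6, 274.7], 0.81), ([393.4, 238.2, 423.0, 268.0], 0.63), ([446.2, 217.4, 464.9, 257.1], 0.54)]
scene block [([347.4, 249.9, 432.1, 322.9], 0.73)]
scene rack [([251.6, 192.9, 310.9, 269.4], 0.76), ([460.5, 296.3, 516.4, 332.0], 0.23)]
scene hammer [([193.3, 198.2, 232.6, 245.0], 0.75)]
scene pin_handle [(array([326., 243.]), 0.85, array([537., -18., 11
[... 650 characters left out ...]
1.8, 298.7, 169.3, 326.9], 0.61)]
top block [([229.9, 188.6, 289.7, 279.3], 0.8)]
top rack [([364.7, 208.1, 422.6, 291.8], 0.96)]
top hammer [([454.1, 214.4, 499.3, 303.8], 0.84)]
top pin_handle [(array([147., 313.]), 0.93, array([297., 474., 111.])), (array([215., 310.]), 0.86, array([302., 287., 115.])), (array([328., 228.]), 0.67, array([529., -19., 113.])), (array([252., 245.]), 0.65, array([480., 189., 123.]))]
top block_mouth [(array([251., 250.]), 0.9, array([467., 192., 120.]))]
top rack_top [(array([399., 242.]), 0.93, array([ 506., -231.,    8.]))]
top rack [(array([396., 253.]), 0.91, array([ 473., -220.,   10.]))]
top block [(array([256., 250.]), 0.79, array([466., 177., 124.]))]
```

Run:
```python
import cv2
a=cv2.imread("pics/top0.png")[170:350,110:510];cv2.imwrite("pics/top0c.png",cv2.resize(a,None,fx=2,fy=2,interpolation=cv2.INTER_CUBIC))
```

```text
(no output)
```

View pics/scene0.png

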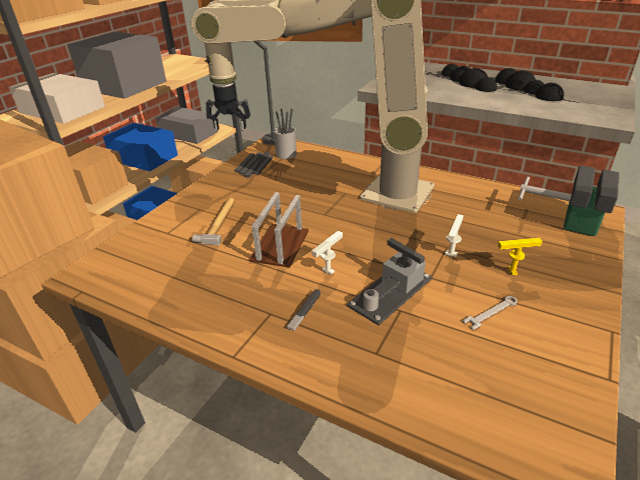

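View pics/top0c.png

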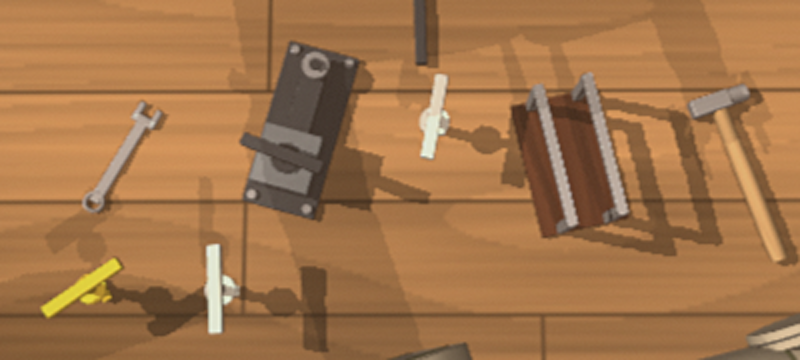

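The scene shows four pin-shaped things: white at (326,243), dark on the block at (408,248), white at (455,227) and yellow at (520,243). I choose the dark one, seen in the top view at (251,246). The rack is at (280,230) in the scene and (396,250) in the top view. Next I measure the pose.

```bash
cat >> h.py <<'E'
def cloud(cam,d):
    c=r.get_calibration(cam);K=np.array(c["mtx"]);T=np.array(c["cam_to_world"])
    v,u=np.mgrid[0:480,0:640];P=np.stack([(u-K[0,2])/K[0,0]*d,(v-K[1,2])/K[1,1]*d,d],-1)
    W=P@T[:3,:3].T+T[:3,3];W[d<=0]=np.nan;return W
def rect(pts):
    (c,s,a)=cv2.minAreaRect(pts[:,:2].astype(np.float32));return np.round(c,1),np.round(s,1),round(a,1)
E
python3 - <<'E'
from h import *
d=np.load("pics/top0.npy");W=cloud("top",d)
def sel(x0,x1,y0,y1,z0,z1):
    m=(W[...,0]>x0)&(W[...,0]<x1)&(W[...,1]>y0)&(W[...,1]<y1)&(W[...,2]>z0)&(W[...,2]<z1);return W[m]
for n,b in dict(handle=(400,560,110,260,108,140),block=(380,600,80,280,60,85),plate=(380,650,80,280,5,40),rails=(380,620,-320,-100,125,150),rbase=(380,620,-320,-100,5,40)).items():
    p=sel(*b);print(n,len(p),rect(p),np.median(p,0).round(1))
print(r.get_calibration("top")["cam_to_world"].round(3), r.get_calibration("wrist"))
a=cv2.imread("pics/scene0.png")[220:330,330:450];cv2.imwrite("pics/sc_crop.png",cv2.resize(a,None,fx=5,fy=5,interpolation=cv2.INTER_CUBIC))
E
```

```text
handle 301 (array([478.2, 195.4]), array([120.7,  18.8]), 69.2) [477.2 194.6 124.3]
block 675 (array([518.1, 184.6]), array([ 85.2, 167.4]), 75.1) [470.7 194.8  73.1]
plate 1978 (array([515.1, 180.8]), array([269.8, 198. ]), 0.2) [547.3 168.6  10.3]
rails 814 (array([ 480.8, -214.5]), array([200.2,  85.8]), 12.4) [ 480.  -224.2  135.2]
rbase 2347 (array([ 500.1, -210. ]), array([219.4, 239.8]), 89.9) [ 484.4 -211.8   10.1]
[[-3.000000e-03 -9.840000e-01  1.750000e-01  2.362510e+02]
 [-1.000000e+00  4.000000e-03  8.000000e-03 -3.080000e-01]
 [-9.000000e-03 -1.750000e-01 -9.840000e-01  1.712171e+03]
 [ 0.000000e+00  0.000000e+00  0.000000e+00  1.000000e+00]] {'mtx': array([[375.69377007,   0.        , 318.33731487],
       [  0.        , 375.69377007, 238.47496679],
       [  0.        ,   0.        ,   1.        ]]), 'cam_to_world': array([[ 4.11269940e-01, -8.73613674e-01, -2.60108026e-01,
         3.13098430e+02],
       [-9.11513596e-01, -3.94176776e-01, -1.17335560e-01,
        -5.16968178e+02],
       [-2.25932553e-05,  2.85348591e-01, -9.58423800e-01,
         3.75117953e+02],
       [ 0.00000000e+00,  0.00000000e+00,  0.00000000e+00,
         1.00000000e+00]])}
```

View pics/sc_crop.png

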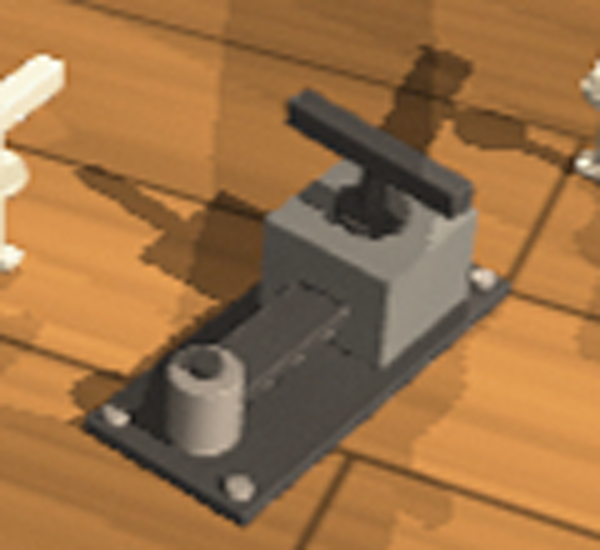

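The crop confirms it: a dark T-pin stands in the grey block. Its handle centre is near (478,195), with the top at z 124 as expected. The pin's y points at about 69°, the block's yaw is about -15°, and the rack is centred near (481,-214) with yaw about 12.4°. Now I move above the pin.

```bash
cat >> h.py <<'E'
def plan(x,y,z,yaw,roll=180.,pitch=0.):
    s=r.sense();R0=R.from_euler('xyz',s["tcp_rot"],degrees=True);R1=R.from_euler('xyz',[roll,pitch,yaw],degrees=True)
    d=R0.inv().apply(np.array([x,y,z])-s["tool_pos"])/1000;w=(R0.inv()*R1).as_rotvec()
    print("t",round(s["time"],2),"pos",s["tool_pos"].round(1),"rot",s["tcp_rot"].round(1),"F",s["ft_force"].round(1),"M",s["wrist_torque"].round(2),"gap",round(s["finger_gap"],1))
    print("shift",d.round(4),"turn",w.round(4))
E
python3 -c "
from h import *
plan(478,195,215,69.2)"
python3 -m crank '[[[0.03,-0.034,0,0,0,-0.045],[0.075,-0.085,0,0,0,-0.11],[0.12,-0.135,0,0,0,-0.18],[0.16,-0.18,0,0,0,-0.24],[0.2,-0.225,0,0,0,-0.31],[0.24,-0.27,0,0,0,-0.37],[0.28,-0.315,0,0,0,-0.43],[0.32,-0.36,0,0,0,-0.5],[0.36,-0.405,0,0,0,-0.56],[0.4,-0.45,0,0,0,-0.62]]]' 0
python3 -c "
from h import *
plan(478,195,215,69.2)"
```

```text
t 1.0 pos [ 246.7 -546.9  231.3] rot [180.   -0.   24.3] F [ 0.3 -0.1  0.2] M [-0.01 -0.   -0.01] gap 85.6
shift [ 0.5159 -0.5812  0.0163] turn [ 0.      0.     -0.7841]
time: 2.25
tool_pos: [426.7, 29.8, 231.8]
tcp_rot: [179.9, -0.0, 59.9]
ft_force: [0.9, 0.4, 0.8]
finger_gap: 85.4
t 2.25 pos [426.7  29.8 231.8] rot [179.9  -0.   59.9] F [0.9 0.4 0.8] M [ 0.03 -0.01 -0.01] gap 85.4
shift [ 0.1687 -0.0384  0.0168] turn [ 0.0015 -0.0004 -0.1619]
```

```bash
python3 -m crank '[[[0.05,-0.011,0.005,0,0,-0.05],[0.1,-0.022,0.01,0,0,-0.1],[0.145,-0.033,0.014,0,0,-0.14],[0.168,-0.038,0.017,0,0,-0.162],[0.168,-0.038,0.017,0,0,-0.162]]]' 0
python3 - <<'E'
from h import *
plan(478,195,215,69.2)
im,d=r.snapshot("wrist");cv2.imwrite("pics/w1.png",im);W=cloud("wrist",d)
def sel(z0,z1,q=110):
    m=(abs(W[...,0]-478)<q)&(abs(W[...,1]-195)<q)&(W[...,2]>z0)&(W[...,2]<z1);return W[m],m
for n,z in dict(handle=(115,135),block=(66,76),collar=(77,85)).items():
    p,m=sel(*z);print(n,len(p),rect(p),np.median(p,0).round(1), [np.argwhere(m).min(0),np.argwhere(m).max(0)])
for t in("pin_handle","block_mouth"):
    print(t,[(np.round(x["pixel"]),round(x["conf"],2),np.round(px2w("wrist",d,*x["pixel"]))) for x in r.landmark_of(t,"wrist")])
E
```

```text
time: 2.88
tool_pos: [477.9, 195.6, 214.3]
tcp_rot: [180.0, 0.0, 69.3]
ft_force: [-0.5, -0.8, 0.0]
finger_gap: 85.7
t 2.88 pos [477.9 195.6 214.3] rot [180.    0.   69.3] F [-0.5 -0.8  0. ] M [0.01 0.03 0.01] gap 85.7
shift [-0.0005  0.0003 -0.0007] turn [0.0007 0.0001 0.0026]
handle 4821 (array([476.8, 192.8]), array([119.4,  18.1]), 69.0) [479.  198.8 125.3] [array([152, 304]), array([327, 332])]
block 7396 (array([476.7, 192.4]), array([84.5, 84.2]), 74.5) [477.1 196.7  73.5] [array([167, 258]), array([280, 373])]
collar 885 (array([476.7, 192.9]), array([35.3, 42.4]), 69.9) [482.3 193.3  79.6] [array([205, 290]), array([250, 345])]
pin_handle [(array([ 18., 213.]), 0.61, array([298., 281., 115.])), (array([584., 302.]), 0.53, array([693.,   9.,  15.]))]
block_mouth []
```

View pics/w1.png

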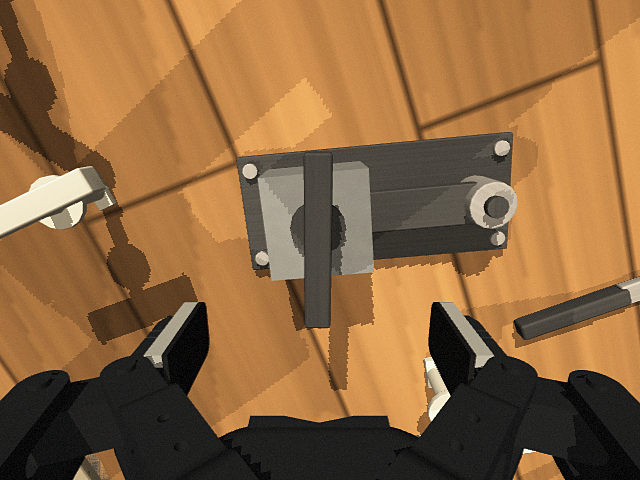

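The wrist view shows the dark handle running from (317,152) to (317,327), the fingers straddling column 318, and the block below. Top view and wrist agree to about 2.5 mm, so I use the wrist values: (476.7,192.8), tool yaw 69.0. I descend and grip.

```bash
python3 -c "
from h import *
plan(476.7,192.8,96.5,69.0)"
python3 -m crank '[[[-0.002,0,0.03,0,0,0.005],[-0.003,0,0.07,0,0,0.005],[-0.003,0,0.1,0,0,0.005],[-0.003,0,0.118,0,0,0.005],[-0.003,0,0.118,0,0,0.005]]]' 0
python3 -c "
from h import *
plan(476.7,192.8,96.5,69.0)"
```

```text
t 3.02 pos [478.  193.5 214.9] rot [179.9   0.   69.2] F [0.5 0.1 0.5] M [ 0.01 -0.05  0.02] gap 85.3
shift [-0.0011 -0.0011  0.1184] turn [0.0016 0.     0.003 ]
time: 3.65
tool_pos: [476.3, 189.8, 96.0]
tcp_rot: [-180.0, 0.1, 68.8]
ft_force: [0.9, 1.1, 0.6]
finger_gap: 85.5
t 3.65 pos [476.3 189.8  96. ] rot [-1.80e+02  1.00e-01  6.88e+01] F [0.9 1.1 0.6] M [-0.03  0.01 -0.03] gap 85.5
shift [ 0.0029 -0.0007 -0.0005] turn [-0.      0.0014 -0.003 ]
```

```bash
python3 -m crank '[[[0.003,0,0,0,0,-0.003],[0.003,0,0,0,0,-0.003],[0.003,0,0,0,0,-0.003],[0.003,0,0,0,0,-0.003],[0.003,0,0,0,0,-0.003],[0.003,0,0,0,0,-0.003]]]' 1 100
python3 -c "
from h import *
plan(476.7,192.8,96.5,69.0)"
```

```text
time: 4.4
tool_pos: [477.7, 192.9, 96.8]
tcp_rot: [180.0, 0.0, 69.0]
ft_force: [-1.4, 0.8, 5.6]
finger_gap: 16.4
t 4.4 pos [477.7 192.9  96.8] rot [180.   0.  69.] F [-1.4  0.8  5.6] M [ 0.09  0.41 -0.  ] gap 16.4
shift [-0.0005 -0.0009  0.0003] turn [0.0005 0.0007 0.0001]
```

```bash
python3 -m crank '[[[0,0,-0.003,0,0,0],[0,0,-0.005,0,0,0],[0,0,-0.007,0,0,0],[0,0,-0.007,0,0,0]]]'
python3 -c "
from h import *
plan(476.7,192.8,96.5,69.0)"
```

```text
time: 4.9
tool_pos: [476.0, 192.3, 100.4]
tcp_rot: [-179.9, 0.2, 69.0]
ft_force: [6.5, 1.6, -27.8]
finger_gap: 16.2
t 4.9 pos [476.  192.3 100.4] rot [-179.9    0.2   69. ] F [  6.5   1.6 -27.8] M [ 0.5  -1.57  0.01] gap 16.2
shift [0.0007 0.0005 0.0039] turn [-0.0026  0.0031  0.    ]
```

```bash
python3 -m crank '[[[0,0,-0.003,0,0,-0.12],[0,0,-0.003,0,0,-0.24],[0,0,-0.003,0,0,-0.36],[0,0,-0.003,0,0,-0.45]]]'
python3 -c "
from h import *
plan(476.7,192.8,96.5,69.0)"
```

```text
time: 5.4
tool_pos: [475.0, 192.7, 100.5]
tcp_rot: [-179.7, 0.0, 95.0]
ft_force: [7.2, 4.5, -26.9]
finger_gap: 16.3
t 5.4 pos [475.  192.7 100.5] rot [-179.7    0.    95. ] F [  7.2   4.5 -26.9] M [ 1.3  -2.12 -0.27] gap 16.3
shift [-0.      0.0017  0.004 ] turn [-0.0053  0.002   0.4531]
```

```bash
python3 -m crank '[[[0,0.001,-0.003,0,0,-0.05],[0,0.001,-0.004,0,0,-0.1],[0,0.001,-0.004,0,0,-0.15]]]'
python3 -c "
from h import *
plan(476.7,192.8,96.5,74.5)"
```

```text
time: 5.78
tool_pos: [474.7, 192.9, 100.7]
tcp_rot: [-179.5, -0.1, 103.6]
ft_force: [9.0, 5.4, -33.9]
finger_gap: 16.5
t 5.78 pos [474.7 192.9 100.7] rot [-1.795e+02 -1.000e-01  1.036e+02] F [  9.    5.4 -33.9] M [ 1.47 -2.58 -0.36] gap 16.5
shift [-0.0006  0.0019  0.0042] turn [-0.0084  0.0009  0.5082]
```

```bash
python3 -m crank '[[[0,0.001,-0.003,0,0,-0.05],[0,0.001,-0.004,0,0,-0.1],[0,0.001,-0.004,0,0,-0.15]]]'
python3 -c "
from h import *
plan(476.7,192.8,96.5,74.5)"
```

```text
time: 6.15
tool_pos: [474.6, 193.5, 101.0]
tcp_rot: [-179.4, -0.2, 112.3]
ft_force: [9.4, 7.3, -34.3]
finger_gap: 16.2
t 6.15 pos [474.6 193.5 101. ] rot [-179.4   -0.2  112.3] F [  9.4   7.3 -34.3] M [ 1.7  -2.96 -0.26] gap 16.2
shift [-0.0015  0.0017  0.0044] turn [-0.0107 -0.0007  0.6594]
```

```bash
python3 -m crank '[[[-0.001,0.0015,-0.003,-0.01,0,-0.05],[-0.001,0.0015,-0.004,-0.01,0,-0.1],[-0.001,0.0015,-0.004,-0.01,0,-0.15]]]'
python3 -c "
from h import *
plan(476.7,192.8,96.5,74.5)"
```

```text
time: 6.52
tool_pos: [475.5, 193.4, 102.5]
tcp_rot: [-180.0, -0.3, 121.0]
ft_force: [3.5, 2.5, -6.8]
finger_gap: 16.0
t 6.53 pos [475.5 193.4 102.5] rot [-180.    -0.3  121. ] F [ 3.5  2.5 -6.8] M [ 0.4  -0.74  0.02] gap 16.0
shift [-0.0012  0.0007  0.006 ] turn [-0.003  -0.0056  0.8108]
```

It is passing at about 0.8 rad. I pull straight up.

```bash
python3 -m crank '[[[-0.001,0.001,-0.005,0,0,0],[-0.001,0.001,-0.01,0,0,0],[-0.001,0.001,-0.013,0,0,0]]]'
python3 -c "
from h import *
plan(476.7,192.8,96.5,74.5)"
```

```text
time: 6.9
tool_pos: [477.3, 193.0, 116.5]
tcp_rot: [180.0, -0.3, 120.9]
ft_force: [0.6, 0.1, -6.2]
finger_gap: 16.7
t 6.9 pos [477.3 193.  116.5] rot [180.   -0.3 120.9] F [ 0.6  0.1 -6.2] M [-0.01 -0.02 -0.01] gap 16.7
shift [-0.     -0.0006  0.02  ] turn [-0.0021 -0.0055  0.8103]
```

```bash
python3 -m crank '[[[0,0,-0.003,0,0,0.06],[0,0,-0.005,0,0,0.2],[0,0,-0.005,0,0,0.35],[0,0,-0.005,0,0,0.5],[0,0,-0.005,0,0,0.65],[0,0,-0.005,0,0,0.8],[0,0,-0.005,0,0,0.95],[0,0,-0.005,0,0,1.08],[0,0,-0.005,0,0,1.12]]]'
python3 -c "
from h import *
plan(476.7,192.8,96.5,74.5)"
```

```text
time: 8.02
tool_pos: [475.7, 191.6, 118.8]
tcp_rot: [-179.6, 0.1, 56.6]
ft_force: [4.1, -1.9, -23.2]
finger_gap: 15.5
t 8.03 pos [475.7 191.6 118.8] rot [-1.796e+02  1.000e-01  5.660e+01] F [  4.1  -1.9 -23.2] M [-0.62 -1.07  0.1 ] gap 15.5
shift [0.0015 0.0003 0.0223] turn [-0.0068  0.0004 -0.313 ]
```

At ridge 2, 22 mm up. The twist is 0.31 rad clockwise, so I sweep on.

```bash
python3 -m crank '[[[0.001,0,-0.003,-0.005,0,0.05],[0.001,0,-0.004,-0.005,0,0.1],[0.001,0,-0.004,-0.005,0,0.15]]]'
python3 -c "
from h import *
plan(476.7,192.8,96.5,74.5)"
```

```text
time: 8.4
tool_pos: [474.8, 191.1, 119.0]
tcp_rot: [-179.9, 0.4, 47.9]
ft_force: [7.6, -1.1, -33.0]
finger_gap: 16.4
t 8.4 pos [474.8 191.1 119. ] rot [-179.9    0.4   47.9] F [  7.6  -1.1 -33. ] M [-0.24 -2.23  0.25] gap 16.4
shift [0.0027 0.0003 0.0225] turn [-0.0036  0.0058 -0.4649]
```

```bash
python3 -m crank '[[[0.001,0,-0.003,-0.005,0,0.04],[0.001,0,-0.004,-0.005,0,0.08],[0.001,0,-0.004,-0.005,0,0.12]]]'
python3 -c "
from h import *
plan(476.7,192.8,96.5,74.5)"
```

```text
time: 8.78
tool_pos: [474.2, 191.0, 119.3]
tcp_rot: [179.8, 0.6, 40.9]
ft_force: [9.7, 1.5, -32.3]
finger_gap: 16.5
t 8.78 pos [474.2 191.  119.3] rot [179.8   0.6  40.9] F [  9.7   1.5 -32.3] M [ 0.29 -2.54  0.44] gap 16.5
shift [0.0033 0.0002 0.0228] turn [ 1.000e-04  1.020e-02 -5.863e-01]
```

```bash
python3 -m crank '[[[0.003,0,-0.003,0,0.01,0.04],[0.003,0,-0.003,0,0.01,0.08],[0.003,0,-0.003,0,0.01,0.12]]]'
python3 -c "
from h import *
plan(476.7,192.8,96.5,74.5)"
```

```text
time: 9.15
tool_pos: [474.8, 191.6, 119.3]
tcp_rot: [179.8, 0.2, 33.9]
ft_force: [3.4, -1.6, -24.2]
finger_gap: 16.3
t 9.15 pos [474.8 191.6 119.3] rot [179.8   0.2  33.9] F [  3.4  -1.6 -24.2] M [-0.64 -1.2   0.31] gap 16.3
shift [ 0.0023 -0.0001  0.0228] turn [ 0.0022  0.0052 -0.7079]
```

```bash
python3 -m crank '[[[0.002,0,-0.003,0,0.005,0.04],[0.002,0,-0.003,0,0.005,0.08],[0.002,0,-0.003,0,0.005,0.12]]]'
python3 -c "
from h import *
plan(476.7,192.8,96.5,74.5)"
```

```text
time: 9.52
tool_pos: [475.2, 191.7, 120.2]
tcp_rot: [179.8, 0.1, 27.0]
ft_force: [0.4, 0.9, -5.9]
finger_gap: 16.2
t 9.53 pos [475.2 191.7 120.2] rot [1.798e+02 1.000e-01 2.700e+01] F [ 0.4  0.9 -5.9] M [ 0.17 -0.42  0.  ] gap 16.2
shift [ 0.0019 -0.0004  0.0237] turn [ 0.0032  0.0038 -0.8297]
```

Ridge 2 is passing at about 0.83 rad clockwise.

```bash
python3 -m crank '[[[0.001,0,-0.005,0,0,0],[0.001,0,-0.01,0,0,0],[0.001,0,-0.014,0,0,0]]]'
python3 -c "
from h import *
plan(476.7,192.8,96.5,74.5)"
```

```text
time: 9.9
tool_pos: [476.5, 192.4, 135.4]
tcp_rot: [179.7, 0.1, 27.0]
ft_force: [0.3, 0.8, -5.8]
finger_gap: 15.9
t 9.9 pos [476.5 192.4 135.4] rot [1.797e+02 1.000e-01 2.700e+01] F [ 0.3  0.8 -5.8] M [ 0.02 -0.02  0.01] gap 15.9
shift [ 0.0004 -0.0004  0.0389] turn [ 0.0039  0.0027 -0.8292]
```

```bash
python3 -m crank '[[[0,0,-0.003,0,0,-0.06],[0,0,-0.004,0,0,-0.2],[0,0,-0.004,0,0,-0.35],[0,0,-0.004,0,0,-0.5],[0,0,-0.004,0,0,-0.65],[0,0,-0.004,0,0,-0.8],[0,0,-0.004,0,0,-0.95],[0,0,-0.004,0,0,-1.08],[0,0,-0.005,0,0,-1.16]]]'
python3 -c "
from h import *
plan(476.7,192.8,96.5,74.5)"
```

```text
time: 11.02
tool_pos: [475.0, 192.6, 137.5]
tcp_rot: [-179.9, 0.2, 93.7]
ft_force: [5.8, 5.3, -30.8]
finger_gap: 16.5
t 11.03 pos [475.  192.6 137.5] rot [-179.9    0.2   93.7] F [  5.8   5.3 -30.8] M [ 1.08 -1.64 -0.27] gap 16.5
shift [0.0003 0.0018 0.041 ] turn [-0.0016  0.0044  0.3343]
```

```bash
python3 -m crank '[[[0,0.0015,-0.003,0,0,-0.05],[0,0.0015,-0.003,0,0,-0.1],[0,0.0015,-0.003,0,0,-0.13]]]'
python3 -c "
from h import *
plan(476.7,192.8,96.5,74.5)"
```

```text
time: 11.4
tool_pos: [475.4, 193.1, 138.3]
tcp_rot: [-179.7, 0.2, 101.2]
ft_force: [3.6, 4.7, -22.9]
finger_gap: 16.3
t 11.4 pos [475.4 193.1 138.3] rot [-179.7    0.2  101.2] F [  3.6   4.7 -22.9] M [ 1.08 -1.23 -0.11] gap 16.3
shift [-0.0004  0.0014  0.0418] turn [-0.0046  0.0039  0.466 ]
```

```bash
python3 -m crank '[[[0,0.002,-0.003,0,0,-0.04],[0,0.002,-0.003,0,0,-0.08],[0,0.002,-0.003,0,0,-0.12]]]'
python3 -c "
from h import *
plan(476.7,192.8,96.5,74.5)"
```

```text
time: 11.78
tool_pos: [477.6, 193.6, 141.9]
tcp_rot: [-179.7, 0.1, 108.2]
ft_force: [0.3, 0.2, -4.5]
finger_gap: 16.0
t 11.78 pos [477.6 193.6 141.9] rot [-1.797e+02  1.000e-01  1.082e+02] F [ 0.3  0.2 -4.5] M [ 0.   -0.03  0.05] gap 16.0
shift [-0.0004 -0.0008  0.0454] turn [-0.0043  0.0035  0.5877]
```

Ridge 3 is passing. I lift out.

```bash
python3 -m crank '[[[0,0,-0.005,0,0,0],[0,0,-0.01,0,0,0],[0,0,-0.015,0,0,0],[0,0,-0.02,0,0,0]]]'
python3 -c "
from h import *
plan(476.7,192.8,96.5,74.5)"
```

```text
time: 12.28
tool_pos: [477.8, 193.7, 162.5]
tcp_rot: [-179.7, 0.1, 108.2]
ft_force: [0.5, -0.2, -5.0]
finger_gap: 16.4
t 12.28 pos [477.8 193.7 162.5] rot [-1.797e+02  1.000e-01  1.082e+02] F [ 0.5 -0.2 -5. ] M [-0.03 -0.01 -0.04] gap 16.4
shift [-0.0004 -0.001   0.066 ] turn [-0.0038  0.0033  0.5875]
```

```bash
python3 -m crank '[[[0,0,-0.03,0,0,0],[0,0,-0.07,0,0,0],[0,0,-0.1,0,0,0],[0,0,-0.11,0,0,0]]]'
python3 - <<'E'
from h import *
plan(440,-40,272,102.4)
im,d=r.snapshot("wrist");cv2.imwrite("pics/w2.png",im);W=cloud("wrist",d)
z=r.sense()["tool_pos"][2]
m=(abs(W[...,0]-478)<90)&(abs(W[...,1]-194)<90)&(W[...,2]>z+19)&(W[...,2]<z+40);print(rect(W[m]),np.median(W[m],0).round(1))
E
```

```text
time: 12.78
tool_pos: [479.2, 194.4, 275.1]
tcp_rot: [-180.0, 0.1, 108.2]
ft_force: [-0.1, -0.1, -5.1]
finger_gap: 15.9
t 12.78 pos [479.2 194.4 275.1] rot [-1.800e+02  1.000e-01  1.082e+02] F [-0.1 -0.1 -5.1] M [0.02 0.   0.02] gap 15.9
shift [-0.2105 -0.1103  0.0036] turn [-0.0003  0.0022  0.1005]
(array([473.9, 206.3]), array([42.3, 94.3]), 32.2) [473.1 208.6 303.4]
```

View pics/w2.png

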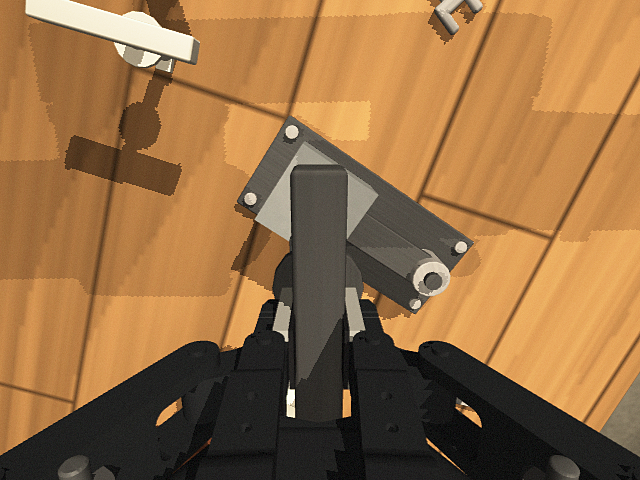

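The wrist view shows the dark pin held centrally in the fingers (column 318), with its handle along the tool's x and the bore empty below. I carry it to the rack.

```bash
python3 -m crank '[[[-0.02,-0.0065,0,0,0,0.01],[-0.06,-0.0195,0,0,0,0.02],[-0.11,-0.036,0,0,0,0.03],[-0.16,-0.052,0,0,0,0.04],[-0.21,-0.0685,0,0,0,0.055],[-0.26,-0.085,0,0,0,0.07],[-0.31,-0.101,0,0,0,0.08],[-0.355,-0.116,0,0,0,0.09],[-0.38,-0.124,0,0,0,0.1],[-0.388,-0.127,0,0,0,0.1]]]'
python3 -m crank '[[[0,0,0,0,0,0]]]'
python3 - <<'E'
from h import *
im,d=r.snapshot("wrist");cv2.imwrite("pics/w3.png",im);W=cloud("wrist",d)
plan(480.8,-214.5,272,102.4)
m=(abs(W[...,0]-480)<130)&(abs(W[...,1]+215)<110)&(W[...,2]>127)&(W[...,2]<145);print(rect(W[m]),np.median(W[m],0).round(1),m.sum())
cv2.imwrite("pics/w3m.png",(m*255).astype(np.uint8))
it,dt=r.snapshot("top");cv2.imwrite("pics/top3.png",it[170:350,300:500].repeat(3,0).repeat(3,1))
E
```

```text
time: 14.08
tool_pos: [478.4, -215.1, 274.0]
tcp_rot: [-179.8, 0.0, 102.3]
ft_force: [0.3, -0.3, -5.4]
finger_gap: 16.2
time: 14.2
tool_pos: [478.0, -214.9, 272.8]
tcp_rot: [-179.8, -0.1, 102.3]
ft_force: [0.6, 0.9, -4.7]
finger_gap: 16.5
t 14.25 pos [ 477.9 -214.5  272.6] rot [-1.797e+02 -1.000e-01  1.023e+02] F [ 0.2  0.1 -6.2] M [-0.02  0.03 -0.01] gap 16.3
shift [-0.0006  0.0028  0.0006] turn [-0.0046 -0.0015 -0.0018]
(array([ 479.5, -216. ]), array([200.3,  84.2]), 12.8) [ 495.7 -200.7  135.9] 7471
```

View pics/w3.png

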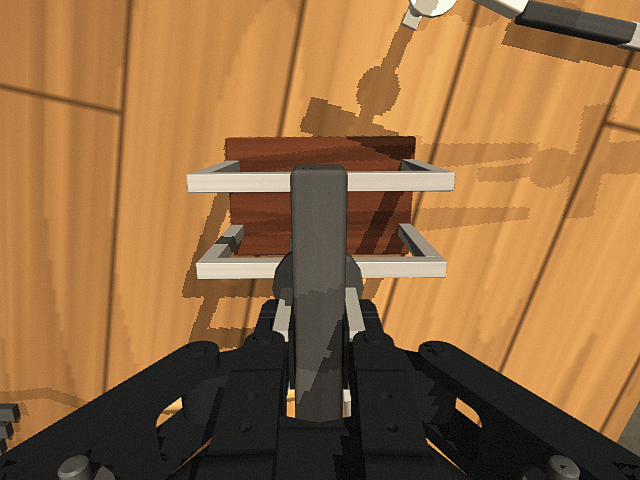

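View pics/w3m.png

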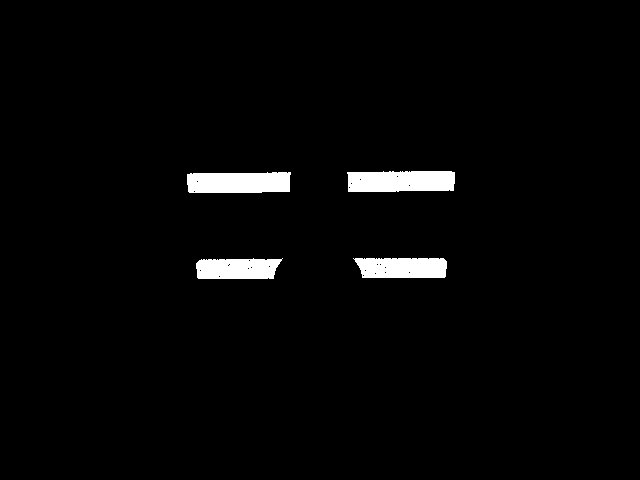

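The wrist view shows both rails (rows 182 and 268) crossing square under the handle (column 318). That gives a rack centre of (479.5,-216.0) and yaw 12.8. I check where the pin sits in the hand.

Run:
```python
from h import *
im,d=r.snapshot("wrist");W=cloud("wrist",d);s=r.sense()
R0=R.from_euler('xyz',s["tcp_rot"],degrees=True)
L=R0.inv().apply((W-s["tool_pos"]).reshape(-1,3)).reshape(480,640,3)
sub=L[165:330,292:346].reshape(-1,3);sub=sub[(abs(sub[:,2]+28)<8)]
print("handle top: x",np.nanpercentile(sub[:,0],[0.5,99.5]).round(1),"y",np.nanpercentile(sub[:,1],[.5,99.5]).round(1),"z",np.median(sub[:,2]).round(1))
A=np.c_[sub[:,:2],np.ones(len(sub))];print("slopes",np.linalg.lstsq(A,sub[:,2],rcond=None)[0].round(4))
# collar
m=(L[...,2]>3)&(L[...,2]<14)&(abs(L[...,0])<40)&(abs(L[...,1])<30);q=L[m];print("collar",len(q),q.min(0).round(1),q.max(0).round(1))
plan(479.5,-216,210,102.8)
```

```text
handle top: x [ 5.7 60.2] y [-8.5  9.1] z -28.3
slopes [ 7.30000e-03  8.10000e-03 -2.84876e+01]Traceback (most recent call last):
  File "<stdin>", line 9, in <module>
    return umr_minimum(a, axis, None, out, keepdims, initial, where)
ValueError: zero-size array to reduction operation minimum which has no identity
```

The pin is centred and level in the hand. I align, then lower.

```bash
python3 -c "
from h import *
plan(479.5,-216,235,102.8)"
python3 -m crank '[[[-0.001,0.001,0.015,-0.003,0,-0.008],[-0.0015,0.0015,0.03,-0.003,0,-0.008],[-0.0015,0.0015,0.037,-0.003,0,-0.008],[-0.0015,0.0015,0.037,-0.003,0,-0.008]]]'
python3 -c "
from h import *
plan(479.5,-216,128,102.8)"
```

```text
t 14.35 pos [ 478.3 -214.   273.3] rot [-179.8   -0.   102.4] F [ 0.2 -0.6 -5.6] M [-0.02 -0.06  0.02] gap 16.1
shift [-0.0022  0.0009  0.0383] turn [-0.0037 -0.0008 -0.0077]
time: 14.85
tool_pos: [479.4, -214.8, 235.1]
tcp_rot: [-179.9, -0.1, 102.8]
ft_force: [-0.2, -0.3, -5.8]
finger_gap: 16.3
t 14.85 pos [ 479.4 -214.8  235.1] rot [-1.799e+02 -1.000e-01  1.028e+02] F [-0.2 -0.3 -5.8] M [-0.02  0.04 -0.05] gap 16.3
shift [-1.500e-03  1.000e-04  1.071e-01] turn [-0.0023 -0.0022  0.0004]
```

```bash
python3 -m crank '[[[-0.001,0,0.01,0,0,0],[-0.001,0,0.025,0,0,0],[-0.001,0,0.04,0,0,0],[-0.001,0,0.055,0,0,0],[-0.001,0,0.06,0,0,0]]]'
python3 -c "
from h import *
plan(479.5,-216,128,102.8)"
```

```text
time: 15.48
tool_pos: [478.5, -215.1, 173.1]
tcp_rot: [-179.8, -0.2, 102.8]
ft_force: [0.3, 0.2, -6.1]
finger_gap: 16.2
t 15.47 pos [ 478.5 -215.1  173.1] rot [-179.8   -0.2  102.8] F [ 0.3  0.2 -6.1] M [ 0.05 -0.04 -0.01] gap 16.2
shift [-0.0012  0.0009  0.0451] turn [-0.0043 -0.004   0.0004]
```

```bash
python3 -m crank '[[[-0.001,0.001,0.01,-0.003,-0.002,0],[-0.001,0.001,0.02,-0.003,-0.002,0],[-0.001,0.001,0.03,-0.003,-0.002,0],[-0.001,0.001,0.04,-0.003,-0.002,0],[-0.001,0.001,0.043,-0.003,-0.002,0]]]'
python3 -c "
from h import *
plan(479.5,-216,125,102.8)"
```

```text
time: 16.1
tool_pos: [479.0, -215.5, 129.0]
tcp_rot: [-179.9, -0.2, 102.8]
ft_force: [1.3, 0.3, -4.3]
finger_gap: 16.5
t 16.1 pos [ 479.  -215.5  129. ] rot [-179.9   -0.2  102.8] F [ 1.3  0.3 -4.3] M [-0.04 -0.01 -0.04] gap 16.5
shift [-0.0006  0.0004  0.004 ] turn [-0.0023 -0.003   0.0004]
```

```bash
python3 -m crank '[[[0,0,0.002,0,0,0],[0,0,0.0035,0,0,0],[0,0,0.0045,0,0,0],[0,0,0.0045,0,0,0]]]'
python3 -c "
from h import *
plan(479.5,-216,125,102.8)"
```

```text
time: 16.6
tool_pos: [479.3, -215.6, 125.9]
tcp_rot: [-179.9, -0.1, 102.8]
ft_force: [-5.0, 2.7, 4.4]
finger_gap: 16.3
t 16.6 pos [ 479.3 -215.6  125.9] rot [-1.799e+02 -1.000e-01  1.028e+02] F [-5.   2.7  4.4] M [0.34 0.71 0.03] gap 16.3
shift [-0.0004  0.0001  0.0009] turn [-0.0018 -0.0024  0.0005]
```

It rests on the rails at the expected height. I open, then retreat up.

```bash
python3 -m crank '[[[0,0,0,0,0,0],[0,0,0,0,0,0],[0,0,0,0,0,0],[0,0,0,0,0,0],[0,0,0,0,0,0],[0,0,0,0,0,0]]]' 0
python3 -m crank '[[[0,0,-0.01,0,0,0],[0,0,-0.03,0,0,0],[0,0,-0.07,0,0,0],[0,0,-0.11,0,0,0],[0,0,-0.13,0,0,0],[0,0,-0.13,0,0,0]]]'
python3 - <<'E'
from h import *
for c in("wrist","scene","top"):
    im,d=r.snapshot(c);W=cloud(c,d)
    cv2.imwrite(f"pics/end_{c}.png",im if c!="scene" else cv2.resize(im[180:300,190:350],None,fx=5,fy=5,interpolation=cv2.INTER_CUBIC))
    m=(abs(W[...,0]-480)<130)&(abs(W[...,1]+215)<110)&(W[...,2]>145)&(W[...,2]<162)
    if m.sum()>20: print(c,rect(W[m]),np.median(W[m],0).round(1),m.sum())
print(r.sense())
E
```

```text
time: 17.35
tool_pos: [479.2, -215.6, 125.9]
tcp_rot: [-179.9, -0.1, 102.8]
ft_force: [0.5, 0.5, 1.1]
finger_gap: 85.2
time: 18.1
tool_pos: [480.4, -216.3, 257.6]
tcp_rot: [180.0, -0.0, 102.8]
ft_force: [0.4, -0.3, -0.3]
finger_gap: 85.5
wrist (array([ 478.4, -214.5]), array([ 18. , 119.5]), 12.7) [ 477.3 -208.5  152.1] 4382
scene (array([ 481.9, -214.2]), array([ 24.8, 121. ]), 12.8) [ 482.6 -213.8  152.5] 212
top (array([ 487.8, -179.9]), array([102.3,  62.9]), 51.2) [ 476.4 -198.   152.7] 160
{'time': 18.25, 'joint_pos': array([-2.98451066e+01, -4.35142164e+00,  9.49735837e+01,  3.21729881e-02,
        8.97313986e+01, -4.26708363e+01]), 'qd': array([-0.15790348,  0.44750465,  0.46222157, -0.06533334,  0.14348502,
        0.17010963]), 'joint_efforts': array([ 1.24833841e-02, -4.75756860e+01, -5.15847695e+01,  4.33361332e-03,
        1.77422154e-02, -8.31571560e-05]), 'tool_pos': array([ 478.73492602, -215.40989367,  253.737553  ]), 'tcp_rot': array([-179.76184463,   -0.26329182,  102.82493241]), 'ft_force': array([ 0.47924618,  0.96159373, -0.05701811]), 'wrist_torque': array([-0.0142986 ,  0.00728753, -0.02514915]), 'finger_gap': 85.30087243307752}
```

View pics/end_wrist.png

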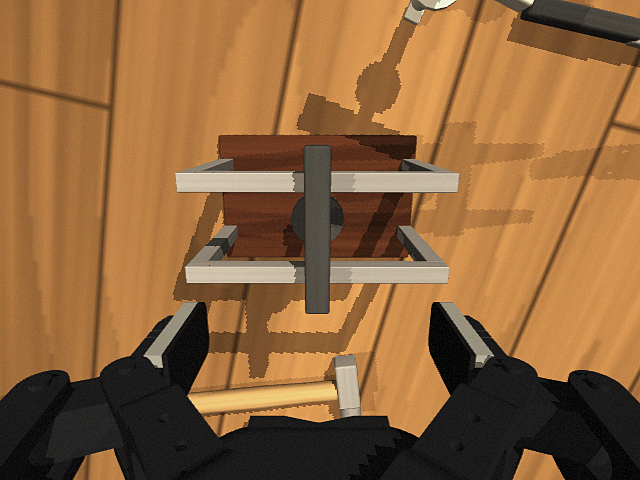

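View pics/end_scene.png

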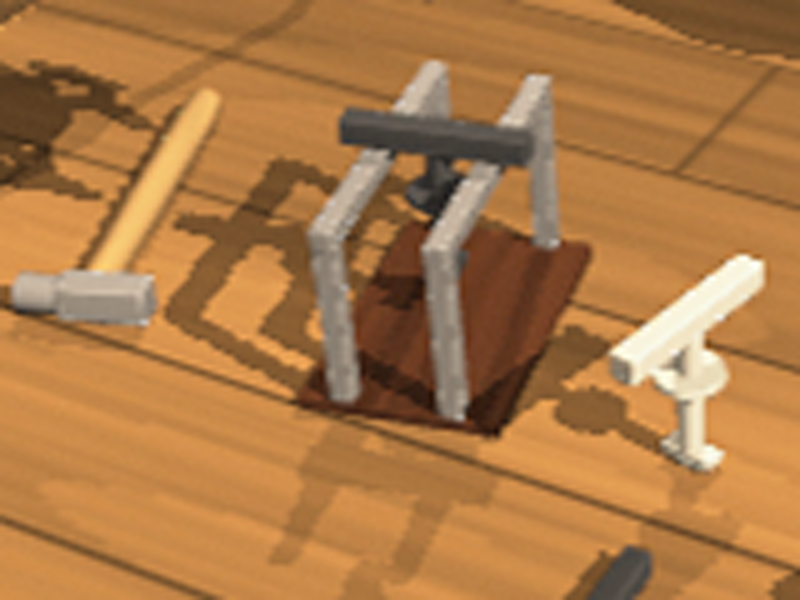

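View pics/end_top.png

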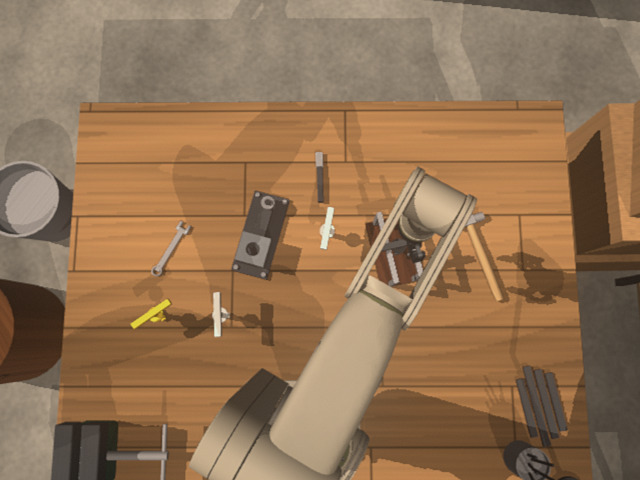

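The pin hangs with its handle across both rails (wrist view rows 147–312, column 317). The handle top is at z 152–153 and the yaw is aligned. The tools have not moved, and the gripper is open and clear. I hand in.

```bash
python3 -m crank '[[[0,0,-0.01,0,0,0],[0,0,-0.01,0,0,0],[0,0,-0.01,0,0,0],[0,0,-0.01,0,0,0]]]'
python3 -c "
from bench import r
print(r.hand_in(), r.sense()['time'])"
```

```text
time: 18.75
tool_pos: [478.7, -215.4, 263.5]
tcp_rot: [-179.8, -0.3, 102.8]
ft_force: [0.6, -0.2, 0.1]
finger_gap: 85.7
the job is handed in; nothing more can be done
the job is handed in; nothing more can be done
```

The dark T-pin is out of the block and hanging upright in the rack, handle across both rails, and I have handed the job in. The clock stood at 18.75 s after the last move, well inside the 72 s limit.

- **Freeing the pin:** I pulled up on it while twisting. It passed the ridges at about 0.8 rad counterclockwise, 0.83 clockwise and 0.5 counterclockwise. The highest wrist force in the readings was about 36 N.
- **Last checks:** The wrist camera shows the handle centred at (478.4, -214.5), within about 2 mm of the rack's centre. It lies square across the rails, with its top at z 152–153 (153 expected). The gripper is open with its TCP about 110 mm above the handle, and nothing is touching the wrist.
- **Other tools:** The hammer, spanner, chisel and look-alikes look unmoved in the pictures; I did not measure them.
- **Disagreements:**
  - The top camera's final fit of the handle was useless, because the arm blocked its view.
  - The first top-view and wrist measurements differed by about 2–3 mm, and I used the wrist values.
  - The finger gap read about 16 mm on the 18 mm bar.

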